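# Close the resin-curing pot

## Robot

A 6-joint arm with a two-finger parallel gripper is mounted at the origin on the work surface. World frame = base frame: x ahead of the robot, y to its left, z up, the work surface at z = 0. Lengths are in m, angles in rad, forces in N, time in s.
With the tool pointing down it reaches from about 0.25 to 0.725 m from the base axis. Payload 9.7 kg.
Tool frame: the origin (TCP) lies midway between the tips of the shut fingers; the grasp point (between the pads) lies 19 mm behind it; z points along the fingers, y is the line along which they close (so a half turn about z gives the same grasp; the last joint's range is limited). The gripper opens to 85 mm and grips with 20 to 120 N. Pads are 22 mm wide; open, the fingers measure 114 mm over their backs; the gripper's body (76 mm by 85 mm) begins 54 mm behind the grasp point. The pads swing forward as they close: fully open they stand 13 mm farther back than shut.
Start: joints at [-1.332, 0.087, 0.176, 1.66, 0, 1.571], TCP at [0.13, -0.534, 0.231] pointing down, gripper open.
Joint ranges: [-3.13, 3.13], [-0.85, 1.81], [-1.15, 1.24], [-2.2, 2.28], [-1.44, 1.52], [-3.14, 3.14]. Speed limits (rad/s): [2.22, 2.22, 2.57, 3.14, 3.14, 3.14].

## Interface

Orientations are given as a unit quaternion [x, y, z, w].
In Python, from rig import manip gives the robot as it stands. Calls block until the motion is done:
- manip.reach(position, orientation): joint-space move of the TCP to a pose.
- manip.movel(position, v=0.15, orientation=None): straight line of the TCP; orientation=None keeps the orientation; v is the mean speed in m/s.
- manip.goto_joints(angles): joint-space move.
- manip.grip(opening, strength=None): finger opening in m; strength is the grip in N (None keeps the last); returns when the fingers have stopped.
- manip.pause(seconds).
- manip.inverse_kinematics(position, orientation): joint angles nearest the present ones, or None.
- manip.get_image(name): name is "scene" or "top"; returns (picture, depth): 480x640x3 uint8, red, green, blue; 480x640 float32, m along the optical axis (not along the pixel's ray), 0 where there is no reading.
- manip.get_calibration(name): a dict with "intrinsics" (3x3 intrinsics, pixels), "k1" (the pictures are not rectified: a ray, as slopes to the right and down, at radius r is drawn at 1 + k1 r^2 times it, then the intrinsics apply), "rvec" (rotation vector, rad) and "tvec" (3), from world to camera coordinates, as OpenCV has them. Camera axes: x right, y down, z forward; pixel columns grow to the right and rows downward; lengths in m; the calibration is good to about 2 mm. A picture is of the moment at which its call begins. get_calibration takes no time and is no camera call.
A pose or a line that the arm cannot do raises manip.MotionError and nothing moves.
- manip.job_done(): hands the job in; it is judged then, once.
Readings, each from a call of its own:
- manip.current_time_s(): time.
- manip.current_joint_positions(): joint angles.
- manip.current_joint_vel(): joint speeds.
- manip.current_effort(): joint torques, N m.
- manip.current_tool_pos(): TCP position.
- manip.current_eef_rot(): TCP orientation.
- manip.current_force(): force on the tool from outside, world axes, zero at the start.
- manip.current_ft_torque(): the same for the moment, N m.
- manip.current_width(): finger opening in m.
- manip.current_gripper_force(): force on a finger pad.
Only numpy, scipy, OpenCV 4.12 (cv2) and the standard library are available. Lean on these libraries where they do the work, as an engineer would, in place of code of your own. Each camera call takes 0.05 s, during which the arm holds its last target. There are 200 camera calls.

## Task

Close the little resin-curing pot: take its lid by the bar grip, let the two pins down through the collar's slots, and turn it clockwise until the ramps have drawn it fully home and tight on the gasket, then let go. Feel for the slots and for the stop gently, never forcing lid or collar, and leave everything else on the bench where it is.

Things in the scene. Friction and masses are not known exactly. Their poses are not given: they have to be found in the camera images.
- lid: Loose lid, about 0.3 kg: aluminium plug 76 mm in diameter, 34 mm tall. Two steel pins 8 mm thick stick out of its side along the lid's +x and -x to 48 mm from the axis, centred 10 mm above the underside. On top a black bar grip along x: see lid_grip. Origin: centre of the underside, z up. A half turn about z changes nothing. Starts standing on the bench.
- lid_grip (a point): Middle of the lid's black bar grip, 55 mm above the lid's underside on its axis. The bar lies along the lid's x, straight above the pins, 88 mm long, 16 mm wide (along y), from 34 to 68 mm above the underside.
- pot: Grey metal curing pot, fixed to the bench, 116 mm across (122 mm at the collar, 98 mm tall in all); a round gauge stands out to 88 mm along its +y. Origin: centre of the underside, z up. With the pins on top of the collar's lip the lid's origin is 92 mm above it, with the pins in the slots and the lid resting on the gasket 75 mm, turned fully home 71.5 mm.
- collar_top (a point): Centre of the pot's aluminium bayonet collar, level with its flat top, 98 mm above the pot's origin; mouth 80 mm across. Two opposite slots 12 mm wide, open from 40 to 53 mm from the axis, take the pins. They lie near the pot's x axis (this frame too), but the collar is clamped up to 0.4 rad either way from it and no reading tells it: find them by feel or eye.
- gasket_seat (a point): Centre of the free gasket's top, 75 mm above the pot's origin. Pins in the slots pass under the lip with 1 mm to spare; turned clockwise from above they run under ramps that draw the lid down 3.5 mm over 55 deg to hard end stops; anticlockwise is blocked. Turning takes 0.1 to 0.5 Nm; at the stops it climbs by some 0.4 Nm per deg. Ramps hold by friction. Lid against pot (collar, gasket): keep under 60 N.
- gasket (a joint): Squeeze of the pot's sprung black rubber gasket ring (54 to 74 mm across, inside the collar), in m: 0 free; about 0.0035 with the lid turned fully home; 0.006 bottomed. It takes 4.5 N to start to move, then 1.5 N more per mm.
- dropper_a: Bystander, to be left alone: small dropper paint bottle, 27 mm across, 77 mm tall, upright, black cap. Origin: centre of its underside.
- dropper_b: Bystander, to be left alone: dropper paint bottle, 27 mm across, 77 mm tall, upright, white cap. Origin: centre of its underside.
- dropper_c: Bystander, to be left alone: dropper paint bottle, 27 mm across, 77 mm tall, upright, white cap. Origin: centre of its underside.
- jar: Bystander, to be left alone: glass jar with black cap, 60 mm across, 75 mm tall. Origin: centre of its underside.
- tub: Bystander, to be left alone: white plastic tub, 96 mm across, 45 mm tall. Origin: centre of its underside.
- brush: Bystander, to be left alone: paint brush lying flat, 190 mm long. Origin: middle of its length, on the bench.
- knife: Bystander, to be left alone: hobby knife lying flat, 140 mm long. Origin: middle of its length, on the bench.
- cast_rock: Bystander, to be left alone: cast model rock, 48 mm across, 23 mm tall. Origin: centre of its underside.
Things that resemble listed ones, but are neither listed nor needed, are in the scene too. Leave any blue or yellow look-alike of the lid alone.

How it is judged:
On the way, in this order (a step that is already met when the one before it is completed fails the run):
1. the lid is lifted clear of the bench (height (world z) of lid above 0.05 m), for 0.1 s.
2. the lid's pins are down in the collar's slots (z of lid in the frame of pot below 0.0805 m and horizontal distance between lid and pot below 0.006 m), for 0.05 s.
At the end, for the whole second after the job is handed in: The lid is released and at rest in the collar, within 4 mm of the pot's axis, tilted less than 0.06 rad, drawn down by the ramps so that its underside is less than 72.7 mm above the pot's origin and the gasket is squeezed more than 2.9 mm (value of joint gasket above 0.0029 m and horizontal distance between lid and pot below 0.004 m and z of lid in the frame of pot below 0.0727 m and angle between lid's own z axis and vertical below 0.06 rad and linear speed of lid below 0.01 m/s and angular speed of lid below 0.05 rad/s); the robot touches nothing.
It fails at once if lid and pot are pressed on each other with more than 60 N (contact force between lid and pot above 60 N).
It fails at once if a bystander is moved by more than 30 mm (distance of any of dropper_a, dropper_b, dropper_c, jar, tub, brush, knife, cast_rock from where it was at the start of the episode above 0.03 m).
It fails at once if a standing bottle or jar is knocked over (angle between any of dropper_a, dropper_b, dropper_c, jar's own z axis and vertical above 0.6 rad).
It also fails if it takes over 70 s, if anything falls off the work surface, if the arm or the gripper's body presses on something with over 40 N, if the wrist force passes 120 N, or if a joint passes its speed limit or range.

## Working session

There is one attempt and no reset: what is moved stays moved. The work goes in short steps, each a Python script; the robot and the scene stay as the last script left them, time stands still between calls to the robot, and variables do not carry over. Pictures are saved under pics/ and viewed, at most 10 in all, crops included, and the job is handed in when it is done.

```bash
ls; mkdir -p pics; python3 - <<'E'
from rig import manip
import cv2,numpy as np
for n in("scene","top"):
    p,d=manip.get_image(n);cv2.imwrite(f"pics/{n}0.png",p[:,:,::-1]);np.savez(f"pics/{n}0.npz",p=p,d=d);print(n,manip.get_calibration(n))
print(manip.current_tool_pos(),manip.current_eef_rot(),manip.current_force(),manip.current_time_s())
E
```

```text
pics
scene {'intrinsics': array([[621.68953359,   0.        , 327.96919894],
       [  0.        , 621.68953359, 242.81492834],
       [  0.        ,   0.        ,   1.        ]]), 'k1': 0.03176716133310977, 'rvec': array([ 1.9492665 ,  1.57984282, -0.61325876]), 'tvec': array([-0.0922504 , -0.28546084,  1.73875421])}
top {'intrinsics': array([[606.87812867,   0.        , 319.16717052],
       [  0.        , 606.87812867, 252.94605281],
       [  0.        ,   0.        ,   1.        ]]), 'k1': -0.09100855721310586, 'rvec': array([ 2.19141576, -2.15625194,  0.09257932]), 'tvec': array([0.00328925, 0.49150549, 1.7047398 ])}
[ 0.13002826 -0.53419695  0.2306395 ] [ 9.92881619e-01  1.19103822e-01 -8.71092628e-05 -6.01722171e-04] [-0.66525292  0.52418802  0.20791699] 0.1
```

View pics/scene0.png

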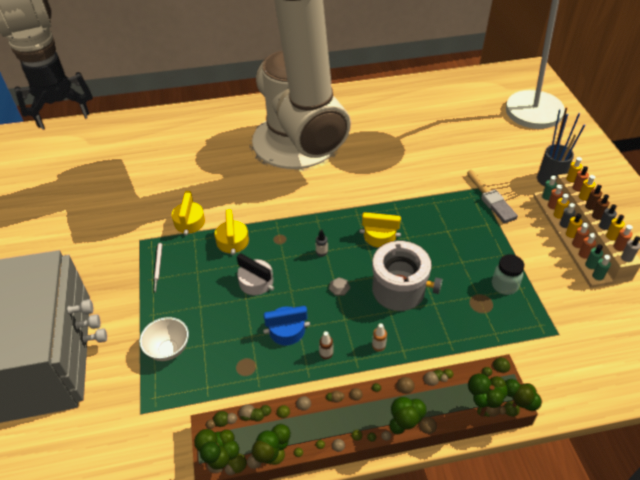

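View pics/top0.png

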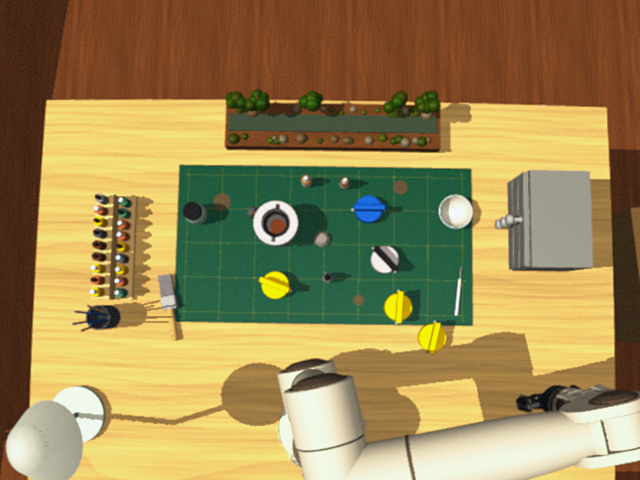

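The lid is the aluminium plug with a black bar, at top (385,259) and scene (256,272). The look-alikes at top are yellow (275,285), (398,306), (432,337) and blue (369,208); only the grey and black one fits the description. The pot is at top (276,223), with its gauge near (251,212). Next I'll make one enlarged crop and measure.

```bash
cat > h.py <<'E'
from rig import manip
import cv2,numpy as np
from scipy.spatial.transform import Rotation as R
def cal(n):
    c=manip.get_calibration(n); return c,R.from_rotvec(c["rvec"]).as_matrix(),np.array(c["tvec"])
def ray(n,uv,z):
    c,Rm,t=cal(n); K=c["intrinsics"]; uv=np.atleast_2d(uv).astype(float)
    q=(uv-K[:2,2])/np.diag(K)[:2]; s=q.copy()
    for _ in range(10): s=q/(1+c["k1"]*(s**2).sum(1,keepdims=True))
    d=np.c_[s,np.ones(len(s))]@Rm; o=-Rm.T@t
    z=np.broadcast_to(z,len(d)); return o+d*((z-o[2])/d[:,2])[:,None]
def cloud(n,d,box):
    u0,v0,u1,v1=box; vv,uu=np.mgrid[v0:v1,u0:u1]; uv=np.c_[uu.ravel(),vv.ravel()]
    c,Rm,t=cal(n); o=-Rm.T@t
    p=ray(n,uv,0.); dep=d[uv[:,1],uv[:,0]]; zc=(p@Rm.T+t)[:,2]
    return uv,o+(p-o)*(dep/zc)[:,None],dep>0
E
python3 - <<'E'
from h import *
f=np.load("pics/top0.npz");p,d=f["p"],f["d"]
g=np.load("pics/scene0.npz")
a=cv2.resize(p[190:260,235:320],None,fx=4.6,fy=4.6,interpolation=cv2.INTER_CUBIC)
b=cv2.resize(p[230:290,350:420],None,fx=5.5,fy=5.5,interpolation=cv2.INTER_CUBIC)[:322]
c=cv2.resize(g["p"][235:315,360:450],(391,322),interpolation=cv2.INTER_CUBIC)
e=cv2.resize(g["p"][240:310,220:290],(385,322),interpolation=cv2.INTER_CUBIC)
m=np.vstack([np.hstack([a,b]),np.hstack([c,e])]);cv2.imwrite("pics/crop1.png",m[:600,:800,::-1])
# bar
hsv=cv2.cvtColor(p,cv2.COLOR_RGB2HSV)
for n,P,D,box in(("top",p,d,(355,235,415,285)),("scene",g["p"],g["d"],(225,245,285,300))):
    uv,X,ok=cloud(n,D,box);px=P[uv[:,1],uv[:,0]]
    s=ok&(px.max(1)<60)&(X[:,2]>.055)
    r=cv2.minAreaRect(X[s][:,:2].astype(np.float32)*1000);print(n,"bar",s.sum(),np.median(X[s],0),r)
    s=ok&(X[:,2]>.025)&(X[:,2]<.045)&(px.min(1)>90);print("plug top",s.sum(),np.median(X[s],0),np.ptp(X[s],axis=0))
for n,P,D,box in(("top",p,d,(235,185,320,265)),("scene",g["p"],g["d"],(360,235,450,315))):
    uv,X,ok=cloud(n,D,box);s=ok&(X[:,2]>.088)&(X[:,2]<.108)
    (cx,cy),r=cv2.minEnclosingCircle(X[s][:,:2].astype(np.float32));print(n,"collar",s.sum(),cx,cy,r,np.median(X[s],0))
    s=ok&(X[:,2]>.02)&(X[:,2]<.09)&(np.hypot(X[:,0]-cx,X[:,1]-cy)>.066)&(np.hypot(X[:,0]-cx,X[:,1]-cy)<.095)
    print("gauge",s.sum(),np.median(X[s],0) if s.any() else 0)
E
```

```text
top bar 143 [ 0.47408557 -0.17437088  0.06707857] ((475.78594970703125, -173.8030548095703), (86.2096939086914, 13.848594665527344), 44.74058151245117)
plug top 382 [ 0.4765322  -0.17280307  0.03431628] [0.07228912 0.07486875 0.01888029]
scene bar 293 [ 0.48092931 -0.17487103  0.06733569] ((480.2279968261719, -172.59710693359375), (87.37486267089844, 17.317270278930664), 41.07748794555664)
plug top 371 [ 0.49012285 -0.18283344  0.03567792] [0.08225859 0.07433842 0.01614707]
top collar 798 0.5680063366889954 0.13131564855575562 0.06140526384115219 [0.56366684 0.12858418 0.0970271 ]
gauge 77 [0.60084686 0.20212415 0.05646651]
scene collar 1347 0.5680930018424988 0.13460126519203186 0.06346440315246582 [0.57885373 0.13213728 0.09911291]
gauge 131 [0.61145128 0.2023205  0.0567538 ]
```

View pics/crop1.png

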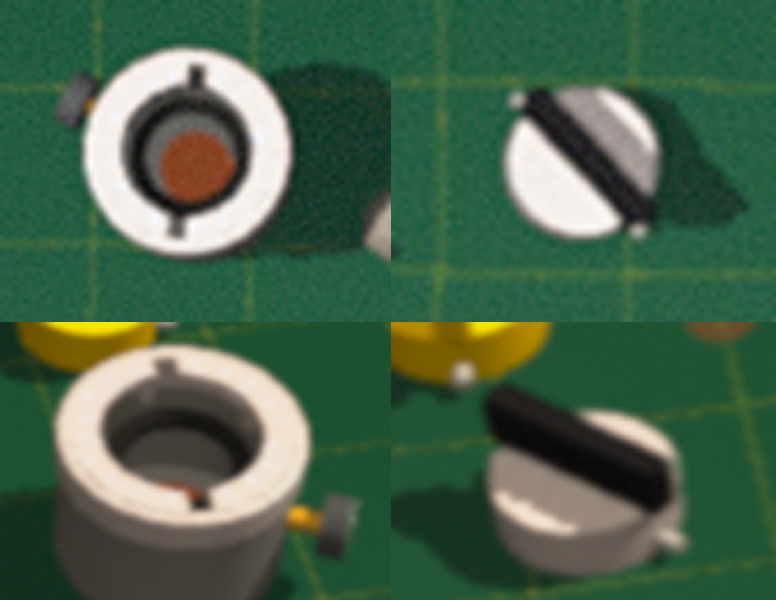

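The crop confirms it: the lid is plain aluminium with a black bar and pins at top (373,248) and (395,272). The collar slots are at top (277.8,206.5) and (273.5,239.1), and at scene (398,246) and (406,279).

```bash
python3 - <<'E'
from h import *
ang=lambda a,b:np.degrees(np.arctan2(*(a-b)[:2][::-1]))
for n,uv in(("top",[(277.8,206.5),(273.5,239.1)]),("scene",[(406,278.7),(398,245.9)])):
    a,b=ray(n,uv,.098);print(n,"slots",a,b,(a+b)/2,ang(a,b))
a,b=ray("top",[(372.9,248),(394.9,271.8)],.012);print("pins",a,b,(a+b)/2,ang(a,b))
for n,box,sc in(("top",(235,185,320,265),0),("scene",(360,235,450,315),0)):
    f=np.load(f"pics/{n}0.npz");P=f["p"];u0,v0,u1,v1=box
    g=cv2.cvtColor(P,cv2.COLOR_RGB2GRAY)[v0:v1,u0:u1]
    m=((g>165)).astype(np.uint8);nl,l,s,_=cv2.connectedComponentsWithStats(m);m=(l==1+np.argmax(s[1:,4])).astype(np.uint8)
    c=max(cv2.findContours(m,cv2.RETR_EXTERNAL,cv2.CHAIN_APPROX_NONE)[0],key=len)[:,0]+[u0,v0]
    X=ray(n,c,.098)[:,:2]
    A=np.c_[2*X,np.ones(len(X))];q=np.linalg.lstsq(A,(X**2).sum(1),rcond=None)[0]
    print(n,"outer circle",q[:2],np.sqrt(q[2]+q[:2]@q[:2]))
    vv,uu=np.mgrid[v0:v1,u0:u1];uv=np.c_[uu.ravel(),vv.ravel()];W=ray(n,uv,.098)[:,:2]-q[:2];r=np.hypot(*W.T)
    t=np.degrees(np.arctan2(W[:,1],W[:,0]));gg=g.ravel()
    for c0 in(-10,170):
        dt=(t-c0+180)%360-180;s=(r>.044)&(r<.052)&(abs(dt)<30)&(gg<120);w=160-gg[s].astype(float);print(" slot",s.sum(),c0+np.average(dt[s],weights=w) if s.any() else 0)
c=np.array([.478,-.1735]);lid=np.radians(43.5)
for th in(lid,lid-np.pi):
    q=(R.from_euler('z',th)*R.from_euler('x',np.pi)).as_quat();print(np.degrees(th),manip.inverse_kinematics([*c,.038],q))
for d in(-10,-30,-65,-80,170,115,100):
    q=(R.from_euler('z',np.radians(d))*R.from_euler('x',np.pi)).as_quat();print(d,manip.inverse_kinematics([.568,.132,.11],q))
E
```

```text
top slots [0.61058913 0.12635124 0.098     ] [0.52050206 0.1360205  0.098     ] [0.5655456  0.13118587 0.098     ] -6.12624305316454
scene slots [0.61259152 0.13121119 0.098     ] [0.52202285 0.14028677 0.098     ] [0.56730719 0.13574898 0.098     ] -5.722310011995216
pins [ 0.50896669 -0.14240247  0.012     ] [ 0.44167311 -0.20592331  0.012     ] [ 0.4753199  -0.17416289  0.012     ] 43.34802485299193
top outer circle [0.56649082 0.13275231] 0.059838867713841185
 slot 6 -5.453044717968625
 slot 6 174.31478832330995
scene outer circle [0.5677039  0.13483757] 0.05968378905914242
 slot 10 -6.392740268797242
 slot 6 173.095538670963
43.5 [-3.48182966e-01  1.99871214e-03 -2.86109421e-01  1.28268819e+00
  0.00000000e+00  2.03419146e+00]
-136.5 [-0.34818297  0.00199871 -0.28610942  1.28268819  0.         -1.10740119]
-10 [ 0.22834126  0.15370811  0.01525226  1.43234047  0.         -2.73871847]
-30 [ 0.22834126  0.15370811  0.01525226  1.43234047  0.         -2.38965261]
-65 [ 0.22834126  0.15370811  0.01525226  1.43234047  0.         -1.77878738]
-80 [ 0.22834126  0.15370811  0.01525226  1.43234047  0.         -1.51698799]
170 [0.22834126 0.15370811 0.01525226 1.43234047 0.         0.40287419]
115 [0.22834126 0.15370811 0.01525226 1.43234047 0.         1.36280528]
100 [0.22834126 0.15370811 0.01525226 1.43234047 0.         1.62460466]
```

```bash
cat >> h.py <<'E'
def Q(deg): return (R.from_euler('z',np.radians(deg))*R.from_euler('x',np.pi)).as_quat()
def st(t=""): print(t,round(manip.current_time_s(),2),"p",np.round(manip.current_tool_pos(),4),"yaw",np.round(yaw(),2),"F",np.round(manip.current_force(),1),"M",np.round(manip.current_ft_torque(),2),"w",round(manip.current_width(),4),"g",round(manip.current_gripper_force(),1))
def yaw():
    x=R.from_quat(manip.current_eef_rot()).as_matrix()[:,0]; return np.degrees(np.arctan2(x[1],x[0]))
E
python3 - <<'E'
from h import *
manip.grip(.06)
manip.reach([.477,-.174,.14],Q(-136.5)); st()
manip.movel([.477,-.174,.039],v=.1); st("down")
manip.grip(0,60); st("gripped")
manip.movel([.477,-.174,.22],v=.15); st("up")
manip.reach([.47,.0,.22],Q(-186)); st("mid")
manip.pause(.3); st("rest")
for n in("scene","top"):
    p,d=manip.get_image(n);cv2.imwrite(f"pics/{n}1.png",p[:,:,::-1]);np.savez(f"pics/{n}1.npz",p=p,d=d)
E
```

```text
2.76 p [ 0.4769 -0.1744  0.1401] yaw -136.57 F [ 0.  -0.9 -0.3] M [ 0.01  0.02 -0.02] w 0.0601 g 0.0
down 3.92 p [ 0.4774 -0.1742  0.0397] yaw -136.5 F [0.  0.5 0.2] M [ 0.   -0.04  0.07] w 0.0603 g 0.0
gripped 4.38 p [ 0.4773 -0.1741  0.0394] yaw -136.5 F [0.6 1.  3.4] M [ 0.06  0.   -0.03] w 0.0152 g 59.4
up 5.74 p [ 0.4767 -0.1739  0.219 ] yaw -136.5 F [-0.1 -0.  -3.3] M [0.01 0.03 0.02] w 0.0148 g 58.5
mid 6.86 p [ 4.700e-01 -3.000e-04  2.197e-01] yaw 174.06 F [ 0.3 -1.2 -2.7] M [-0.   -0.04 -0.02] w 0.0146 g 58.5
rest 7.16 p [ 4.701e-01 -4.000e-04  2.199e-01] yaw 173.98 F [-0.1  0.5 -2.9] M [-0.06  0.01  0.02] w 0.0148 g 58.5
```

```bash
python3 - <<'E'
from h import *
out=[]
for n in("scene","top"):
    c,Rm,t=cal(n);p=np.load(f"pics/{n}1.npz")["p"]
    X=np.array([.47,0,.2])@Rm.T+t;u,v=(c["intrinsics"]@(X/X[2]))[:2].astype(int);print(n,u-48,v-40)
    out.append(cv2.resize(p[v-40:v+40,u-48:u+48],(400,333),interpolation=cv2.INTER_CUBIC))
cv2.imwrite("pics/crop2.png",np.hstack(out)[:,:,::-1])
E
```

```text
scene 281 165
top 275 215
```

View pics/crop2.png

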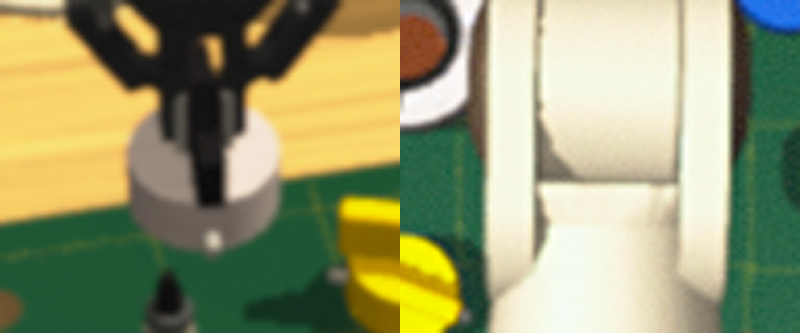

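Left: the lid hangs level in the grip, with its front pin at scene pixel (332,223). The top view is blocked by the arm. I'll compute the lid's offset in the hand from that pin.

```bash
python3 - <<'E'
from h import *
p=ray("scene",[(281+213/4.167,165+242/4.167)],.1905)[0]
e=np.array([.4701+.048*np.cos(np.radians(-6)),-.0004+.048*np.sin(np.radians(-6))]);print(p,e,p[:2]-e)
# plug silhouette lateral centre: left/right edge rays at plug mid height
l,r=ray("scene",[(281+128/4.167,165+190/4.167),(281+280/4.167,165+190/4.167)],.20);print(l,r,(l+r)/2)
E
```

```text
[ 0.51200313 -0.00277589  0.1905    ] [ 0.51783705 -0.00541737] [-0.00583393  0.00264147]
[ 0.47755144 -0.03807269  0.2       ] [0.49331267 0.03485059 0.2       ] [ 0.48543205 -0.00161105  0.2       ]
```

```bash
python3 - <<'E'
from h import *
from scipy.optimize import least_squares
def fit(X,r,x0):
    f=least_squares(lambda c:np.hypot(*(X[:,:2]-c).T)-r,x0,loss="soft_l1",f_scale=.002);return f.x,len(X),np.sqrt(np.mean(f.fun**2))
d=np.load("pics/scene1.npz");D=d["d"]
uv,X,ok=cloud("scene",D,(300,185,355,230))
s=ok&(X[:,2]>.187)&(X[:,2]<.209)&(np.hypot(X[:,0]-.47,X[:,1])<.05)&(np.abs(X[:,1]+.005)>.007)&(X[:,0]>.47)
print("lid side",fit(X[s],.038,[.47,0]),X[s].min(0),X[s].max(0))
s=ok&(X[:,2]>.180)&(X[:,2]<.2)&(np.abs(X[:,1]+.005)<.007)&(X[:,0]>.5);print(np.round(X[s],4)[np.argsort(-X[s][:,0])][:8])
uv,X,ok=cloud("scene",D,(360,235,450,315));
rr=np.hypot(X[:,0]-.567,X[:,1]-.1335)
s=ok&(X[:,2]>.03)&(X[:,2]<.07)&(rr>.05)&(rr<.066)&(X[:,1]<.16)
print("pot side",fit(X[s],.058,[.567,.1335]))
E
```

```text
lid side (array([ 0.47031725, -0.00086708]), 227, np.float64(0.001428934072988909)) [ 0.47257575 -0.03900724  0.18715341] [0.51104994 0.0353931  0.20896673]
[[ 0.5214 -0.005   0.195 ]
 [ 0.521  -0.007   0.198 ]
 [ 0.5205 -0.0028  0.1935]
 [ 0.5197 -0.0088  0.1911]
 [ 0.5196 -0.0067  0.1906]
 [ 0.5188 -0.0045  0.1951]
 [ 0.5188 -0.0065  0.1926]
 [ 0.5185 -0.0044  0.189 ]]
pot side (array([0.56813623, 0.13522888]), 653, np.float64(0.002537106402132927))
```

```bash
cat >> h.py <<'E'
def descend(x,y,a,z0,z1,step=.001,fmax=6):
    z=z0
    while z>z1:
        z=max(z-step,z1); manip.movel([x,y,z],v=.04,orientation=Q(a))
        F=manip.current_force()
        if F[2]+2.9>fmax: break
    return z,F
E
python3 - <<'E'
from h import *
x,y=.5677,.134
manip.reach([x,y,.22],Q(174)); manip.movel([x,y,.141],v=.12); manip.pause(.2); st()
print(descend(x,y,174,.141,.113)); st("end"); 
E
```

```text
8.97 p [0.5681 0.1341 0.1419] yaw 174.0 F [-0.4 -0.  -2.5] M [ 0.01 -0.   -0.04] w 0.0152 g 58.6
(0.113, array([-0.25669866,  0.65488447,  1.2668195 ]))
end 15.97 p [0.5678 0.1341 0.1133] yaw 174.0 F [-0.3  0.7  1.3] M [-0.06  0.26 -0.02] w 0.015 g 59.2
```

The lid dropped straight into the slots and is resting on the gasket. Next is the guarded clockwise turn.

```bash
cat > turn.py <<'E'
from h import *
import sys
a,aend,x,y,z,mstop=map(float,sys.argv[1:7])
k=0
while a>aend:
    a-=2; z-=.0035/55*2; manip.movel([x,y,z],v=.05,orientation=Q(a))
    F=manip.current_force();M=manip.current_ft_torque();k+=1
    if F[2]<-8: z-=.0004
    if F[2]>5: z+=.0003
    x-=0 if abs(F[0])<4 else -.0003*np.sign(F[0]); y-=0 if abs(F[1])<4 else -.0003*np.sign(F[1])
    print(round(manip.current_time_s(),2),a,round(yaw(),1),np.round(manip.current_tool_pos(),4),np.round(F,1),np.round(M,2))
    if abs(M[2])>mstop or np.linalg.norm(F)>25: break
print("end",a,x,y,z)
E
python3 turn.py 174 144 .5677 .134 .113 0.9
```

```text
16.22 172.0 172.0 [0.5679 0.1341 0.1131] [0.4 0.3 2.7] [-0.    0.04 -0.09]
16.47 170.0 170.1 [0.5679 0.134  0.1129] [1.2 0.4 3.8] [ 0.01 -0.14 -0.08]
16.72 168.0 168.1 [0.5678 0.134  0.1127] [ 1.  -0.2  4.2] [ 0.   -0.06 -0.08]
16.97 166.0 166.1 [0.5677 0.134  0.1125] [0.8 0.4 2.6] [ 0.   -0.04 -0.08]
17.22 164.0 164.1 [0.5677 0.134  0.1124] [-0.1 -0.6  3.9] [-0.02 -0.01 -0.08]
17.47 162.0 162.1 [0.5677 0.134  0.1123] [0.4 0.7 3.4] [-0.02 -0.08 -0.11]
17.72 160.0 160.1 [0.5677 0.134  0.1121] [-0.  -0.6  3.5] [ 0.03 -0.   -0.12]
17.97 158.0 158.1 [0.5677 0.134  0.112 ] [ 0.5 -0.3  4.9] [-0.04 -0.02 -0.1 ]
18.22 156.0 156.1 [0.5677 0.134  0.1119] [-0.1  0.3  4.1] [-0.06 -0.   -0.1 ]
18.47 154.0 154.1 [0.5677 0.134  0.1118] [-0.9  0.9  4.8] [-0.   -0.02 -0.16]
18.72 152.0 152.1 [0.5677 0.134  0.1116] [-0.2 -0.   5.6] [-0.04 -0.03 -0.13]
18.97 150.0 150.1 [0.5677 0.134  0.1118] [ 0.6 -0.1  4.9] [-0.   -0.08 -0.12]
19.22 148.0 148.1 [0.5677 0.134  0.1117] [-0.5 -0.8  5.4] [-0.01 -0.02 -0.08]
19.47 146.0 146.1 [0.5677 0.134  0.1118] [0.8 0.7 4.7] [-0.01 -0.02 -0.17]
19.72 144.0 144.1 [0.5677 0.134  0.1117] [-1.   1.2  4.7] [ 0.01 -0.06 -0.12]
end 144.0 0.5677 0.134 0.1116909090909091
```

```bash
python3 turn.py 144 108 .5677 .134 .1117 0.8
```

```text
19.97 142.0 142.1 [0.5677 0.134  0.1116] [-0.2  0.6  5. ] [-0.   -0.02 -0.19]
20.22 140.0 140.1 [0.5677 0.134  0.1115] [-0.4  0.1  5.5] [ 0.05  0.02 -0.08]
20.47 138.0 138.1 [0.5677 0.134  0.1117] [-0.  -0.7  5.9] [-0.01 -0.02 -0.12]
20.72 136.0 136.1 [0.5677 0.134  0.1118] [-0.9  0.3  4.7] [ 0.02 -0.01 -0.15]
20.97 134.0 134.1 [0.5677 0.134  0.1117] [-0.8 -0.3  5.1] [ 0.03 -0.   -0.13]
21.22 132.0 132.1 [0.5677 0.134  0.1118] [0.4 0.4 5.2] [-0.   -0.02 -0.04]
21.47 130.0 130.1 [0.5677 0.134  0.1119] [-0.9  0.2  3.9] [ 0.04 -0.02 -0.18]
21.72 128.0 128.1 [0.5676 0.134  0.1118] [-0.6 -0.1  4.3] [ 0.05 -0.05 -0.18]
21.97 126.0 126.1 [0.5676 0.134  0.1117] [-0.2  0.   3.2] [-0.01  0.05 -0.14]
22.22 124.0 124.1 [0.5676 0.134  0.1115] [-0.3  0.   3. ] [-0.03  0.08 -0.1 ]
22.47 122.0 122.1 [0.5676 0.1339 0.1113] [-0.7 -0.1  2.2] [-0.06  0.04 -0.11]
22.72 120.0 120.1 [0.5676 0.134  0.1112] [ 0.6 -0.7 -0.3] [-0.    0.09 -0.09]
22.97 118.0 118.1 [0.5674 0.1339 0.1111] [-1.2 -1.4  0.5] [-0.24  0.32  0.36]
23.22 116.0 116.2 [0.5675 0.1339 0.1111] [-3.1 -2.3  2.3] [-0.4   0.47  1.61]
end 116.0 0.5677 0.134 0.11111818181818181
```

The stop shows at about 118°, which is 55° past the slot, with the height at the home value. I'll ease the torque, release, retreat and look.

```bash
python3 - <<'E'
from h import *
manip.movel([.5677,.134,.1111],v=.05,orientation=Q(117.6)); manip.pause(.2); st("eased")
manip.grip(.03); st("open"); manip.grip(.06); st("open")
manip.movel([.5677,.134,.23],v=.12); manip.reach([.35,-.25,.28],Q(117)); st("away")
out=[]
for n,(u,v) in(("scene",(402,265)),("top",(276,220))):
    p,d=manip.get_image(n);np.savez(f"pics/{n}2.npz",p=p,d=d)
    out.append(cv2.resize(p[v-40:v+40,u-48:u+48],(400,333),interpolation=cv2.INTER_CUBIC))
    uv,X,ok=cloud(n,d,(u-40,v-40,u+40,v+40));px=p[uv[:,1],uv[:,0]]
    s=ok&(px.max(1)<70)&(X[:,2]>.125)&(X[:,2]<.16)
    print(n,"bar top",np.percentile(X[s][:,2],[50,80]),cv2.minAreaRect(X[s][:,:2].astype(np.float32)*1000))
cv2.imwrite("pics/crop3.png",np.hstack(out)[:,:,::-1])
E
```

```text
eased 23.67 p [0.5675 0.1339 0.1111] yaw 117.59 F [-3.2 -2.7  1.9] M [-0.41  0.86  0.79] w 0.0151 g 59.8
open 23.96 p [0.5681 0.1341 0.1111] yaw 117.57 F [-0.1  0.6 -0.2] M [-0.02  0.01 -0.  ] w 0.0301 g 0.0
open 24.36 p [0.5677 0.134  0.1111] yaw 117.6 F [ 0.8 -0.1 -0. ] M [ 0.02  0.01 -0.01] w 0.0597 g 0.0
away 27.13 p [ 0.3505 -0.2496  0.2798] yaw 117.04 F [0.8 1.2 0.5] M [-0.05  0.02 -0.01] w 0.0599 g 0.0
scene bar top [0.13931459 0.14189984] ((571.6270751953125, 132.40252685546875), (16.488859176635742, 90.25711059570312), 28.879535675048828)
top bar top [0.13820922 0.14166732] ((566.1808471679688, 130.71229553222656), (13.342747688293457, 81.19537353515625), 27.54093360900879)
```

View pics/crop3.png

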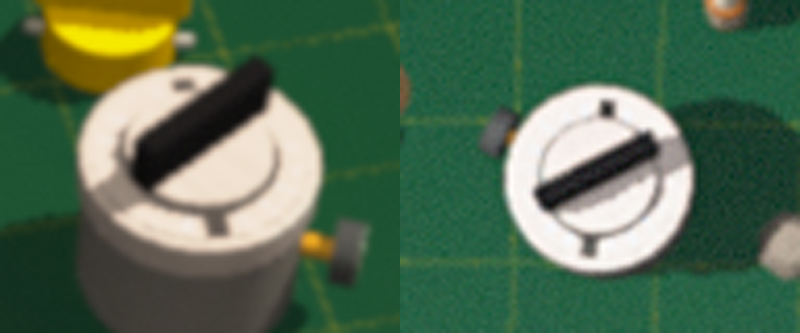

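The lid sits flush in the collar: the bar is at 118°, about 55° past the slots, and its top is at about 0.139 m, the expected height when home. Nothing next to the pot looks disturbed.

```bash
python3 -c "
from rig import manip
print(manip.job_done(),manip.current_time_s())"
```

```text
the job is handed in; nothing more can be done
the job is handed in; nothing more can be done
```

The lid is turned about 55° to its stop, drawn down to about the home height and released, and the job was handed in at about 27 s of the 70 s allowed; the hand-in call returned no verdict.

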